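Switch on and tare the balance with the beaker

TASK

Switch on and then tare the balance that has the beaker standing on its pan: on that balance, press the round key on the left of the key row gently all the way down with closed fingertips and let it come up, then do the same with the wide bar key in the middle, and withdraw. Do not press any other key, do not touch the other balance, and leave the beaker, the dish, the pen and the timer where they are.

Things in the scene. Friction and masses are not known exactly. Their poses are not given: they have to be found in the camera images.
- balance_1: Bench balance carrying the beaker, on the left or right: white, 220 deep (x) x 150 wide (y) x 40 mm high, fixed. Origin: centre of its underside, on the table; x points from keys to back, z up; yaw within 0.2 rad. Round steel pan 112 mm across, top 52 mm up, centre at x = +42 mm. Three keys at x = -80 mm: round (y +48), wide bar (y 0), round (y -48); tops 49 mm up, 9 mm above the housing.
- balance_2: The other balance, of identical make and axes, with the petri dish on its pan. To be left alone.
- power_1_top (a point): Centre of the top face of balance_1's left round key (its on key), 22 mm across; moves down with the key.
- tare_1_top (a point): Centre of the top face of balance_1's middle key (its tare key), a bar 36 mm wide (balance y) and 20 mm deep (balance x); moves down with the key.
- beaker: Small clear beaker, 52 mm across, 70 mm high, standing loose on balance_1's pan. Origin at the centre of its underside.
- dish: Covered petri dish, 62 mm across, 14 mm high, lying loose on balance_2's pan. Origin at the centre of its underside.
- pen: Marker pen, 121 mm long (its y), 14 mm high, lying loose on the table in front of the balances. Origin at the centre of its underside.
- bench_timer: Square white bench timer, 64 x 64 mm, 19 mm high, lying loose on the table in front of the balances. Origin at the centre of its underside.
- power_1 (a joint): Travel of balance_1's left round key (on). 0 = up, 0.005 m = fully down; spring key, starts to move at about 0.6 N, about 4 N when fully down, springs back up by itself.
- tare_1 (a joint): Travel of balance_1's middle bar key (tare). 0 = up, 0.005 m = fully down; spring key, starts to move at about 0.6 N, about 4 N when fully down, springs back up by itself.
- mode_1 (a joint): Travel of balance_1's right round key, to be left alone. 0 = up, 0.005 m = fully down.
- power_2 (a joint): Travel of balance_2's left round key, to be left alone. 0 = up, 0.005 m = fully down.
- tare_2 (a joint): Travel of balance_2's middle bar key, to be left alone. 0 = up, 0.005 m = fully down.
- mode_2 (a joint): Travel of balance_2's right round key, to be left alone. 0 = up, 0.005 m = fully down.
Mind the look-alikes: they are no part of the job. Leave any blue, green or purple look-alike of the beaker alone.

How it is judged:
On the way, in this order (a step that is already met when the one before it is completed fails the run):
1. the left round key of the beaker's balance is pressed down (over 3.5 of 5 mm) by the fingers, with its bar key up (value of joint power_1 above 0.0035 m and contact force between the fingers and balance_1 above 0.5 N and value of joint tare_1 below 0.001 m), for 0.05 s.
2. the left round key is up again (value of joint each of power_1, tare_1 below 0.001 m), for 0.05 s.
3. the middle bar key of the beaker's balance is pressed down (over 3.5 of 5 mm) by the fingers, with the round key up (value of joint tare_1 above 0.0035 m and contact force between the fingers and balance_1 above 0.5 N and value of joint power_1 below 0.001 m), for 0.05 s.
At the end, for the whole second after the job is handed in: All keys of both balances are up (within 1 mm); the beaker, dish, pen and timer are at rest within 10 mm of where they began (all of step 2 and value of joint each of mode_1, power_2, tare_2, mode_2 below 0.001 m and distance of each of beaker, dish, pen, bench_timer from where it was at the start of the episode below 0.01 m and linear speed of each of beaker, dish, pen, bench_timer below 0.02 m/s); the robot touches nothing.
It fails at once if the right round key of the beaker's balance or any key of the other balance is pressed (over 2 mm) (value of joint any of mode_1, power_2, tare_2, mode_2 above 0.002 m).
It fails at once if the robot touches the other balance (over 1 N) (contact force between any of the fingers, the arm and balance_2 above 1 N).
It fails at once if the balance is pressed hard (over 30 N) (contact force between any of the fingers, the arm and balance_1 above 30 N).
It fails at once if the beaker, dish, pen or timer is moved, lifted or carried (over 10 mm) (distance of any of beaker, dish, pen, bench_timer from where it was at the start of the episode above 0.01 m).
It also fails if it takes over 40 s, if anything falls off the work surface, if the arm or the gripper's body presses on something with over 40 N, if the wrist force passes 120 N, or if a joint passes its speed limit or range.

ROBOT

A 7-joint arm with a two-finger parallel gripper is mounted at the origin on a cart in front of the work surface, level with it; the furniture and walls round the work are solid. World frame = base frame: x ahead of the robot, y to its left, z up, the work surface at z = 0. Lengths are in m, angles in rad, forces in N, time in s.
With the tool pointing down it reaches from about 0.4 to 0.85 m from the base axis. Payload 10.4 kg.
Tool frame: the origin (TCP) lies midway between the tips of the shut fingers; the grasp point (between the pads) lies 19 mm behind it; z points along the fingers, y is the line along which they close (so a half turn about z gives the same grasp; the last joint's range is limited). The gripper opens to 85 mm and grips with 20 to 120 N. Pads are 22 mm wide; open, the fingers measure 114 mm over their backs; the gripper's body (76 mm by 85 mm) begins 54 mm behind the grasp point. The pads swing forward as they close: fully open they stand 13 mm farther back than shut.
Start: joints at [-1.166, 0.332, -0.065, 1.46, 0.022, 1.35, -0.088], TCP at [0.259, 0.569, 0.205] pointing down, gripper open.
Joint ranges: [-2.6, 2.6], [-0.5, 2.12], [-1.47, 1.34], [0.16, 2.42], [-1.27, 4.41], [0.06, 2.06], [-2.6, 2.6]. Speed limits (rad/s): [2.22, 2.22, 2.79, 2.79, 3.14, 3.14, 3.14].

INTERFACE

Orientations are given as a unit quaternion [x, y, z, w].
In Python, from workcell import get_obs, camera, camera_params, hand_in gives the robot as it stands.
- The arm moves only by the tool carry_out, never from a script. Its argument "commands" is a list that holds one entry, the list of rows, each a list of 6 numbers: the shift along the tool's x, y, z in units of 40 mm (1.0 is 40 mm), then the turn, a rotation vector about the tool's x, y, z in units of 6 degrees (1.0 is 6 degrees). In form: [[[x, y, z, ax, ay, az], ...]]. A call has 1 to 20 rows; each row shifts and turns the commanded pose from where the row before left it, along the tool's axes as they then stand; what a row does not reach is not made up. A row lasts 1/12 s, in which the tool goes at most 41.7 mm and 7.16 degrees, less where a joint would pass 70% of its speed; a pose out of reach is approached as far as the arm can. A call is refused whole if a number of a shift passes 1 or a number of a turn 1, either way. A call with a gripper value outside its range is refused whole. "hand" is the closure, from -1 (fully open) to 1 (shut), set as the call begins (left out, the last holds). The fingers move at their own pace and stop on an object; "force" is the grip in N (left out, the last holds). Time passes only in rows, so rows that do not move let the fingers close. It gives the time, the measured TCP pose, the force, the opening and the grip force at its end, in the units of the state.
- get_obs(): the state, without advancing time (a new reading comes with each control period).
- camera(name): name is "side" or "top" or "wrist"; returns the picture (384x512x3 uint8, red, green, blue); there is no depth.
- camera_params(name): a dict with "mtx" (3x3 intrinsics, pixels), "R" (3x3) and "t" (3): a world point X has camera coordinates R X + t. Camera axes: x right, y down, z forward; pixel columns grow to the right and rows downward; lengths in m; the calibration is good to about 2 mm. The wrist camera is an equidistant fisheye: a pixel r from the principal point sees the ray r / f radians off the axis. A picture is of the moment at which its call begins: read the wrist's pose just before it. camera_params takes no time and is no camera call; for the wrist camera it gives the pose at the moment of the call.
- hand_in(): hands the job in; it is judged then, once.
The state is a dict: "clock": time; "joint_pos": joint angles; "joint_velocities": joint speeds; "tau": joint torques, N m; "position": TCP position; "ee_rot": TCP orientation; "ft_force": force on the tool from outside, world axes, zero at the start; "torque": the same for the moment, N m; "grip_width": opening from 0.0 (shut) to 1.0 (fully open); "grasp_force": force on a finger pad.
Only numpy, scipy, OpenCV 4.12 (cv2) and the standard library are available. Lean on these libraries where they do the work, as an engineer would, in place of code of your own. Each camera call takes 0.05 s, during which the arm holds its last target. There are 200 camera calls.

## Working session

There is one attempt and no reset: what is moved stays moved. The work goes in short steps, Python scripts to look and compute and a tool call to move; the robot and the scene stay as the last step left them, time stands still between calls to the robot, and variables do not carry over. Pictures are saved under pics/ and viewed, at most 10 in all, crops included, and the job is handed in when it is done.

Besides the shell and the picture viewer there is one more tool, called after "Call:" as name([rows], argument=value, ...), one row to a line, values as JSON. carry_out: Moves the arm, as the interface text tells. Its arguments: {"type":"object","properties":{"commands":{"type":"array"},"hand":{"type":"number"},"force":{"type":"number"}},"required":["commands"]}

```bash
mkdir -p pics
python3 - <<'E'
from workcell import *
import cv2
o=get_obs(); print(o['clock'],o['position'],o['ee_rot'],o['grip_width'],o['ft_force'])
for n in ['top','side']:
    cv2.imwrite(f'pics/{n}0.png',cv2.cvtColor(camera(n),cv2.COLOR_RGB2BGR))
    p=camera_params(n);print(n,p)
E
```

```text
0.0 [0.25911975 0.56830477 0.20420869] [ 2.12240636e-01  9.77217179e-01 -6.97107549e-04 -1.08868527e-04] 1.0000309273570123 [-0.28320263  0.2161687   0.6732445 ]
top {'mtx': array([[360.71278225,   0.        , 256.35581077],
       [  0.        , 360.71278225, 188.73389439],
       [  0.        ,   0.        ,   1.        ]]), 'R': array([[-0.02956972, -0.99955814, -0.00302617],
       [-0.98051738,  0.02959435, -0.19419021],
       [ 0.19419396, -0.00277493, -0.98095923]]), 't': array([-0.10531212,  0.52619958,  0.79535148])}
side {'mtx': array([[481.66878666,   0.        , 250.31050753],
       [  0.        , 481.66878666, 197.17106756],
       [  0.        ,   0.        ,   1.        ]]), 'R': array([[ 0.92161088, -0.38747912,  0.02221098],
       [-0.16647986, -0.44636765, -0.87922715],
       [ 0.35059642,  0.80660762, -0.47588475]]), 't': array([-0.53714129,  0.08221504,  1.14594409])}
```

View pics/top0.png

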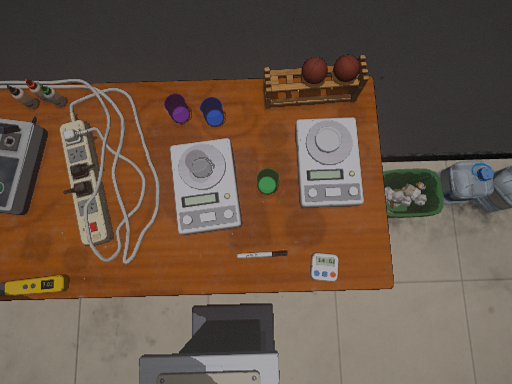

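View pics/side0.png

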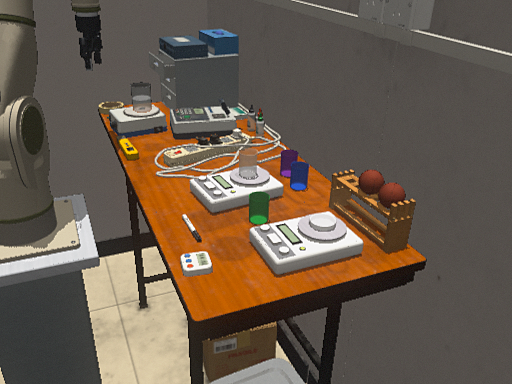

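The top view shows the beaker's balance at about (205,185), with its key row near row 217. The dish balance is at (328,160). The green look-alike stands between them at (267,182), and the pen is at (262,254). I'll zoom in on the key row to measure it.

Run:
```python
import cv2
i=cv2.imread('pics/top0.png')[130:240,160:250]
cv2.imwrite('pics/crop.png',cv2.resize(i,None,fx=5,fy=5,interpolation=cv2.INTER_CUBIC))
j=cv2.imread('pics/side0.png')[140:215,180:290]
cv2.imwrite('pics/crops.png',cv2.resize(j,None,fx=6,fy=6,interpolation=cv2.INTER_CUBIC))
```

```text
(no output)
```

View pics/crop.png

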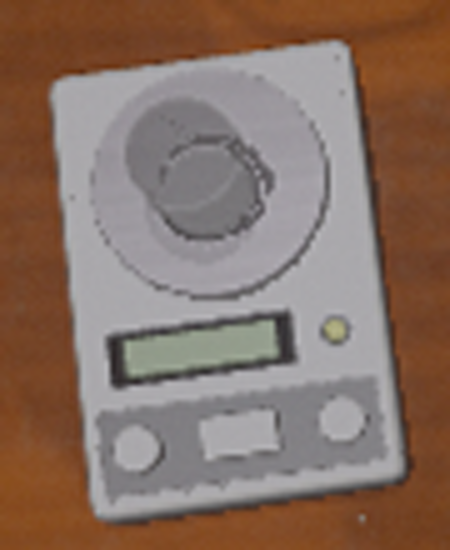

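View pics/crops.png

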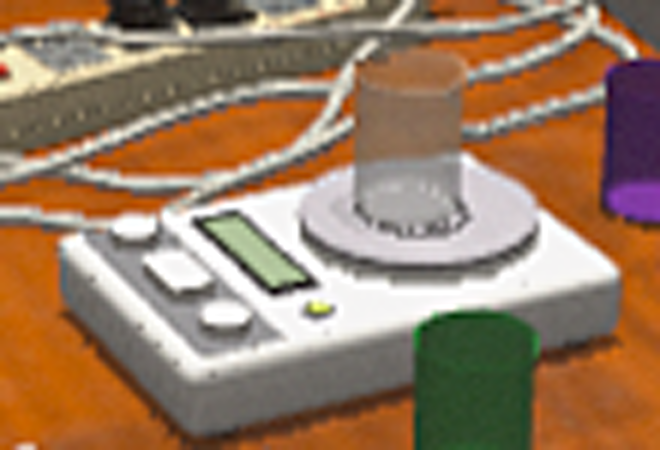

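In the top crop, the keys are at (137,447), (240,435) and (343,419). In the side crop they are at (135,228), (181,269) and (226,316). The beaker is standing on this balance.

```bash
cat > h.py <<'E'
from workcell import *
import numpy as np
from scipy.spatial.transform import Rotation as Rot
def onplane(n,uv,z):
    p=camera_params(n); R,t=p['R'],p['t']; c=-R.T@t
    d=R.T@np.linalg.solve(p['mtx'],[*uv,1]); return c+d*(z-c[2])/d[2]
E
python3 - <<'E'
from h import *
T=np.array([(137,447),(240,435),(343,419),(210,183)])/5+[160,130]-.4
S=np.array([(135,228),(181,269),(226,316)])/6+[180,140]-.4
a=[onplane('top',p,.049) for p in T]; b=[onplane('side',p,.049) for p in S]
print(np.round(a,4));print(np.round(b,4))
for q in (a,b):
    d=q[0]-q[2]; print('sep',np.linalg.norm(d),'yaw',np.arctan2(-d[0],d[1]))
o=get_obs();R=Rot.from_quat(o['ee_rot']);print(R.as_matrix().round(3))
p=camera_params('wrist');print(p)
E
```

```text
[[ 0.4567  0.0418  0.049 ]
 [ 0.4608 -0.006   0.049 ]
 [ 0.4669 -0.0539  0.049 ]
 [ 0.582   0.0079  0.049 ]]
[[ 0.4549  0.0375  0.049 ]
 [ 0.4613 -0.0087  0.049 ]
 [ 0.4652 -0.0576  0.049 ]]
sep 0.09617967933789369 yaw 0.1061592930144961
sep 0.09559521836866067 yaw 0.10813532098529655
[[-0.91   0.415 -0.   ]
 [ 0.415  0.91  -0.001]
 [-0.    -0.001 -1.   ]]
{'mtx': array([[297.31863964,   0.        , 259.50846778],
       [  0.        , 297.31863964, 189.66077625],
       [  0.        ,   0.        ,   1.        ]]), 'R': array([[ 0.4151548 ,  0.90974989, -0.00127825],
       [ 0.86417569, -0.39391757,  0.31309636],
       [ 0.28433585, -0.13108809, -0.9497205 ]]), 't': array([-0.6242047 , -0.03994601,  0.38037921])}
```

Call:
carry_out([
  [[-0.5,-0.5,0,0,0,0],[-0.5,-0.5,0,0,0,0],[-0.5,-0.5,0,0,0,0],[-0.5,-0.5,0,0,0,0],[-0.5,-0.5,0,0,0,0],[-0.5,-0.5,0,0,0,0],[-0.5,-0.5,0,0,0,0],[-0.5,-0.5,0,0,0,0],[-0.5,-0.5,0,0,0,0],[-0.5,-0.5,0,0,0,0],[-0.5,-0.5,0,0,0,0],[-0.5,-0.5,0,0,0,0],[-0.5,-0.5,0,0,0,0],[-0.5,-0.5,0,0,0,0],[-0.5,-0.5,0,0,0,0],[-0.5,-0.5,0,0,0,0],[-0.5,-0.5,0,0,0,0],[-0.5,-0.5,0,0,0,0],[-0.5,-0.5,0,0,0,0],[-0.5,-0.5,0,0,0,0]],
], hand=1, force=40)

```text
clock: 1.77
position: [0.4574, 0.0373, 0.2049]
ee_rot: [0.212, 0.977, 0.0, -0.0]
ft_force: [1.2, 0.2, -0.1]
grip_width: 0.002
grasp_force: 0.0
```

Call:
carry_out([
  [[0,0,0.3,0,0,-0.85],[0,0,0.3,0,0,-0.85],[0,0,0.3,0,0,-0.85],[0,0,0.3,0,0,-0.85],[0,0,0.3,0,0,-0.85],[0,0,0.2,0,0,-0.85],[0,0,0,0,0,0],[0,0,0,0,0,0],[0,0,0,0,0,0]],
])

```text
clock: 2.52
position: [0.4575, 0.0389, 0.1375]
ee_rot: [-0.052, 0.999, 0.0, 0.0]
ft_force: [-0.3, -0.4, 0.4]
grip_width: -0.001
grasp_force: 0.0
```

Run:
```python
from h import *
import cv2
o=get_obs();print(o['clock'],o['position'],Rot.from_quat(o['ee_rot']).as_matrix().round(3),o['ft_force'],o['grip_width'])
p=camera_params('wrist');im=camera('wrist')
print(repr(p['R']),p['t'])
import numpy as np
np.savez('w1.npz',R=p['R'],t=p['t'],K=p['mtx'],pos=o['position'])
X=np.array([[.456,.04,.049],[.461,-.007,.049],[.466,-.055,.049],list(o['position'])])@p['R'].T+p['t']
th=np.arctan2(np.hypot(X[:,0],X[:,1]),X[:,2]);ph=np.arctan2(X[:,1],X[:,0]);f=p['mtx'][0,0]
print(np.c_[p['mtx'][0,2]+f*th*np.cos(ph),p['mtx'][1,2]+f*th*np.sin(ph)])
cv2.imwrite('pics/w1.png',cv2.cvtColor(im,cv2.COLOR_RGB2BGR))
```

```text
2.5167 [0.45750536 0.03885913 0.13748423] [[-0.995 -0.103  0.   ]
 [-0.103  0.995  0.   ]
 [-0.     0.    -1.   ]] [-0.34819988 -0.36330274  0.42005898] -0.0007974303368058745
array([[-1.02767303e-01,  9.94705420e-01,  9.04719974e-05],
       [ 9.44570510e-01,  9.75591378e-02,  3.13478494e-01],
       [ 3.11809930e-01,  3.23007966e-02, -9.49595296e-01]]) [ 0.008229   -0.45496097  0.17216807]
[[260.78961903 184.16614887]
 [209.07396358 184.37019969]
 [159.26364631 184.56548838]
 [259.31441765 228.02799799]]
```

View pics/w1.png

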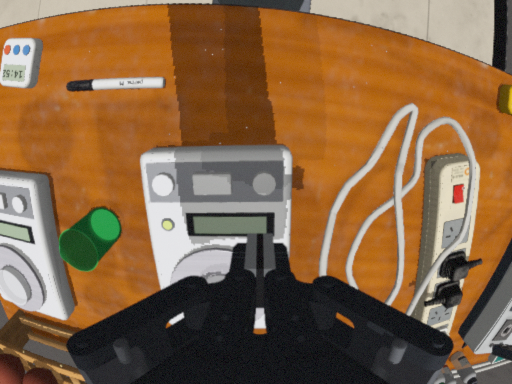

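The wrist view shows the left key at (264,184), the bar at (212,184) and the right key at (163,184). That is about 3 px from the prediction, so the left key lies near (0.4565, 0.042), which agrees with the top view. I'll descend to just above it.

Call:
carry_out([
  [[0,0.09,0.4,0,0,0],[0,0,0.4,0,0,0],[0,0,0.4,0,0,0],[0,0,0.4,0,0,0],[0,0,0.2,0,0,0],[0,0,0.2,0,0,0],[0,0,0,0,0,0],[0,0,0,0,0,0],[0,0,0,0,0,0]],
])

```text
clock: 3.32
position: [0.4575, 0.0425, 0.0578]
ee_rot: [-0.053, 0.999, 0.0, 0.001]
ft_force: [0.6, -0.2, -0.0]
grip_width: -0.003
grasp_force: 0.0
```

Run:
```python
from h import *
import cv2
o=get_obs();print(o['clock'],o['position'],o['ft_force'])
a=cv2.cvtColor(camera('wrist'),cv2.COLOR_RGB2BGR)[100:290,150:380]
b=cv2.cvtColor(camera('side'),cv2.COLOR_RGB2BGR)[130:220,170:280]
cv2.imwrite('pics/c2.png',np.hstack([cv2.resize(a,(400,330)),cv2.resize(b,(400,330),interpolation=cv2.INTER_CUBIC)]))
```

```text
3.3167 [0.45750731 0.04251943 0.05779736] [ 0.61142388 -0.16263832 -0.02077796]
```

View pics/c2.png

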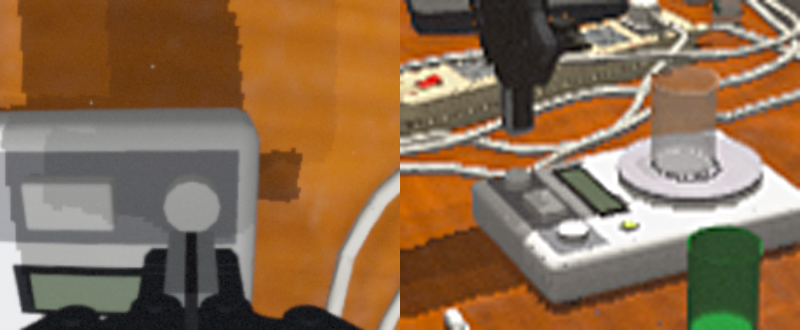

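Run:
```python
from h import *
o=get_obs();P=np.array([o['position'],[.4565,.042,.049]])
p=camera_params('side');X=P@p['R'].T+p['t'];uv=(X@p['mtx'].T);uv=uv[:,:2]/uv[:,2:]
print('side crop',(uv-[170,130])*[400/110,330/90])
p=camera_params('wrist');X=P@p['R'].T+p['t']
th=np.arctan2(np.hypot(X[:,0],X[:,1]),X[:,2]);ph=np.arctan2(X[:,1],X[:,0]);f=p['mtx'][0,0]
print('wrist crop',(np.c_[p['mtx'][0,2]+f*th*np.cos(ph),p['mtx'][1,2]+f*th*np.sin(ph)]-[150,100])*[400/230,330/190])
```

```text
side crop [[117.68171938 160.60723732]
 [116.94358046 171.69104792]]
wrist crop [[190.00096867 222.34495322]
 [188.8931313  209.80057757]]
```

The key lies where predicted, but the fingertips look higher in both views than the reported TCP. I'll go down in small steps and watch the force.

Call:
carry_out([
  [[0,0,0.1,0,0,0],[0,0,0.1,0,0,0],[0,0,0,0,0,0],[0,0,0,0,0,0]],
])

```text
clock: 3.75
position: [0.4566, 0.0423, 0.0487]
ee_rot: [-0.053, 0.999, -0.0, -0.0]
ft_force: [-0.3, 0.3, -0.4]
grip_width: 0.003
grasp_force: 0.0
```

Call:
carry_out([
  [[0,0,0.05,0,0,0],[0,0,0,0,0,0],[0,0,0,0,0,0]],
])

```text
clock: 4.0
position: [0.4569, 0.0424, 0.0469]
ee_rot: [-0.053, 0.999, 0.0, -0.0]
ft_force: [0.8, 0.7, 0.0]
grip_width: 0.001
grasp_force: 0.0
```

Call:
carry_out([
  [[0,0,0.05,0,0,0],[0,0,0,0,0,0],[0,0,0,0,0,0]],
])

```text
clock: 4.25
position: [0.4568, 0.0424, 0.0449]
ee_rot: [-0.053, 0.999, 0.0, -0.0]
ft_force: [0.5, -0.9, -0.7]
grip_width: -0.002
grasp_force: 0.0
```

Call:
carry_out([
  [[0,0,0.05,0,0,0],[0,0,0,0,0,0],[0,0,0,0,0,0]],
])

```text
clock: 4.5
position: [0.4568, 0.0424, 0.0429]
ee_rot: [-0.053, 0.999, 0.0, -0.0]
ft_force: [-0.3, 0.3, -0.1]
grip_width: -0.001
grasp_force: 0.0
```

Run:
```python
from h import *
import cv2
o=get_obs();print(o['clock'],o['position'],o['ft_force'])
a=cv2.cvtColor(camera('wrist'),cv2.COLOR_RGB2BGR)[140:250,200:320]
b=cv2.cvtColor(camera('side'),cv2.COLOR_RGB2BGR)[150:200,180:240]
cv2.imwrite('pics/c3.png',np.hstack([cv2.resize(a,(400,366)),cv2.resize(b,(400,366),interpolation=cv2.INTER_CUBIC)]))
```

```text
4.5 [0.45683292 0.04236077 0.04289114] [-0.29796695  0.30486286 -0.10171138]
```

View pics/c3.png

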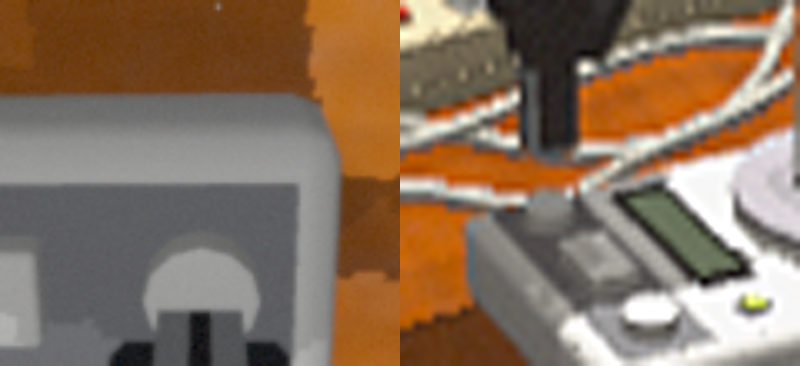

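There is no contact yet. The side view shows the tips still about 13–19 mm above the key, and they are centred over it in the wrist view. I'll continue down in steps smaller than the key travel.

Call:
carry_out([
  [[0,0,0.1,0,0,0],[0,0,0.1,0,0,0],[0,0,0,0,0,0],[0,0,0,0,0,0]],
])

```text
clock: 4.93
position: [0.4566, 0.0423, 0.0346]
ee_rot: [-0.053, 0.999, -0.0, -0.0]
ft_force: [0.0, -0.5, 0.2]
grip_width: 0.001
grasp_force: 0.0
```

Call:
carry_out([
  [[0,0,0.06,0,0,0],[0,0,0,0,0,0],[0,0,0,0,0,0]],
])

```text
clock: 5.18
position: [0.4569, 0.0424, 0.0325]
ee_rot: [-0.053, 0.999, 0.0, -0.0]
ft_force: [0.3, -0.4, -0.4]
grip_width: -0.001
grasp_force: 0.0
```

Call:
carry_out([
  [[0,0,0.06,0,0,0],[0,0,0,0,0,0],[0,0,0,0,0,0]],
])

```text
clock: 5.43
position: [0.4568, 0.0424, 0.0301]
ee_rot: [-0.053, 0.999, -0.0, -0.0]
ft_force: [-0.2, 0.8, 0.1]
grip_width: 0.003
grasp_force: 0.0
```

Run:
```python
from h import *
import cv2
o=get_obs();print(o['clock'],o['position'],o['ft_force'])
a=cv2.cvtColor(camera('wrist'),cv2.COLOR_RGB2BGR)[140:250,200:320]
b=cv2.cvtColor(camera('side'),cv2.COLOR_RGB2BGR)[150:200,180:240]
cv2.imwrite('pics/c4.png',np.hstack([cv2.resize(a,(400,366)),cv2.resize(b,(400,366),interpolation=cv2.INTER_CUBIC)]))
```

```text
5.4333 [0.45683868 0.04236971 0.03008782] [-0.22450823  0.75737086  0.07901616]
```

View pics/c4.png

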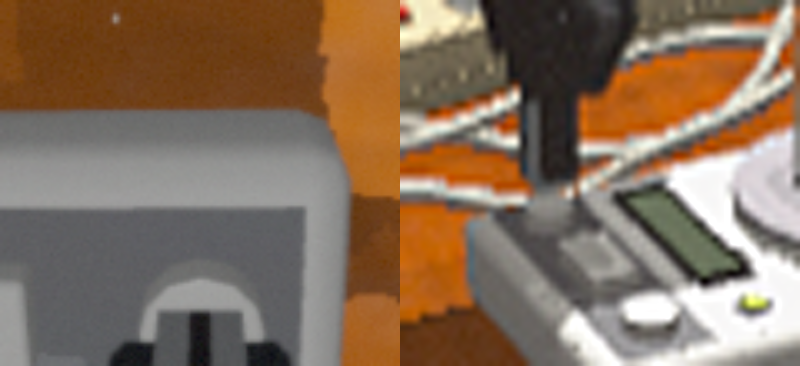

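The tips are now just above the key in the side view: the tip is at about row 188 and the key centre at about 203 in the crop. I'll use finer steps from here.

Call:
carry_out([
  [[0,0,0.04,0,0,0],[0,0,0,0,0,0],[0,0,0,0,0,0]],
])

```text
clock: 5.78
position: [0.4568, 0.0424, 0.0285]
ee_rot: [-0.053, 0.999, 0.0, -0.0]
ft_force: [-0.2, 0.0, -0.1]
grip_width: 0.003
grasp_force: 0.0
```

Call:
carry_out([
  [[0,0,0.04,0,0,0],[0,0,0,0,0,0],[0,0,0,0,0,0]],
])

```text
clock: 6.03
position: [0.4569, 0.0424, 0.0269]
ee_rot: [-0.053, 0.999, 0.0, -0.0]
ft_force: [-0.5, -0.3, 0.4]
grip_width: 0.001
grasp_force: 0.0
```

Call:
carry_out([
  [[0,0,0.03,0,0,0],[0,0,0,0,0,0],[0,0,0,0,0,0]],
])

```text
clock: 6.28
position: [0.4569, 0.0424, 0.0257]
ee_rot: [-0.053, 0.999, -0.0, -0.0]
ft_force: [-0.2, 0.9, -0.0]
grip_width: -0.001
grasp_force: 0.0
```

Call:
carry_out([
  [[0,0,0.04,0,0,0],[0,0,0,0,0,0],[0,0,0,0,0,0]],
])

```text
clock: 6.53
position: [0.4569, 0.0424, 0.0241]
ee_rot: [-0.053, 0.999, 0.0, -0.0]
ft_force: [-0.5, -0.8, 0.1]
grip_width: 0.001
grasp_force: 0.0
```

Call:
carry_out([
  [[0,0,0.04,0,0,0],[0,0,0,0,0,0],[0,0,0,0,0,0]],
])

```text
clock: 6.78
position: [0.457, 0.0424, 0.0226]
ee_rot: [-0.053, 0.999, 0.0, 0.0]
ft_force: [0.3, 0.6, 0.8]
grip_width: 0.001
grasp_force: 0.2
```

Call:
carry_out([
  [[0,0,0.04,0,0,0],[0,0,0,0,0,0],[0,0,0,0,0,0]],
])

```text
clock: 7.03
position: [0.457, 0.0424, 0.021]
ee_rot: [-0.053, 0.999, 0.0, 0.0]
ft_force: [0.0, 0.3, 2.6]
grip_width: -0.001
grasp_force: 0.7
```

Call:
carry_out([
  [[0,0,0.03,0,0,0],[0,0,0,0,0,0],[0,0,0,0,0,0]],
])

```text
clock: 7.28
position: [0.457, 0.0424, 0.0198]
ee_rot: [-0.053, 0.999, 0.0, 0.0]
ft_force: [0.4, 0.0, 1.6]
grip_width: -0.003
grasp_force: 1.1
```

Call:
carry_out([
  [[0,0,0.03,0,0,0],[0,0,0,0,0,0],[0,0,0,0,0,0]],
])

```text
clock: 7.53
position: [0.457, 0.0424, 0.0186]
ee_rot: [-0.053, 0.999, 0.0, 0.0]
ft_force: [0.3, 0.5, 3.2]
grip_width: -0.002
grasp_force: 1.4
```

Call:
carry_out([
  [[0,0,0.02,0,0,0],[0,0,0,0,0,0],[0,0,0,0,0,0]],
])

```text
clock: 7.78
position: [0.457, 0.0424, 0.0178]
ee_rot: [-0.053, 0.999, 0.0, 0.0]
ft_force: [0.6, 0.0, 2.6]
grip_width: 0.002
grasp_force: 1.6
```

Call:
carry_out([
  [[0,0,0.02,0,0,0],[0,0,0,0,0,0],[0,0,0,0,0,0]],
])

```text
clock: 8.03
position: [0.4571, 0.0424, 0.0175]
ee_rot: [-0.053, 0.999, 0.0, 0.0]
ft_force: [-2.1, -0.3, 11.6]
grip_width: 0.003
grasp_force: 6.0
```

Call:
carry_out([
  [[0,0,0.02,0,0,0],[0,0,0,0,0,0],[0,0,0,0,0,0]],
])

```text
clock: 8.28
position: [0.4571, 0.0425, 0.0172]
ee_rot: [-0.053, 0.999, 0.0, -0.0]
ft_force: [-7.3, -1.2, 20.5]
grip_width: -0.001
grasp_force: 10.2
```

The left key hit its stop at z ≈ 0.0177, with first contact near 0.0227. I'll lift and shift 48 mm to the bar key.

Call:
carry_out([
  [[0,0,-0.3,0,0,0],[0,0,-0.4,0,0,0],[0,0,0,0,0,0],[0,-0.4,0,0,0,0],[0,-0.4,0,0,0,0],[0,-0.4,0,0,0,0],[0,0,0,0,0,0],[0,0,0,0,0,0],[0,0,0,0,0,0]],
])

```text
clock: 9.03
position: [0.4616, -0.0047, 0.0437]
ee_rot: [-0.053, 0.999, 0.0, -0.0]
ft_force: [-0.3, 0.4, -0.2]
grip_width: 0.002
grasp_force: 0.0
```

Run:
```python
from h import *
import cv2
o=get_obs();print(o['clock'],o['position'],o['ft_force'])
a=cv2.cvtColor(camera('wrist'),cv2.COLOR_RGB2BGR)[140:250,200:320]
b=cv2.cvtColor(camera('side'),cv2.COLOR_RGB2BGR)[150:200,180:240]
cv2.imwrite('pics/c5.png',np.hstack([cv2.resize(a,(400,366)),cv2.resize(b,(400,366),interpolation=cv2.INTER_CUBIC)]))
```

```text
9.0333 [ 0.46160076 -0.00474458  0.04369963] [-0.29589647  0.4291376  -0.20639891]
```

View pics/c5.png

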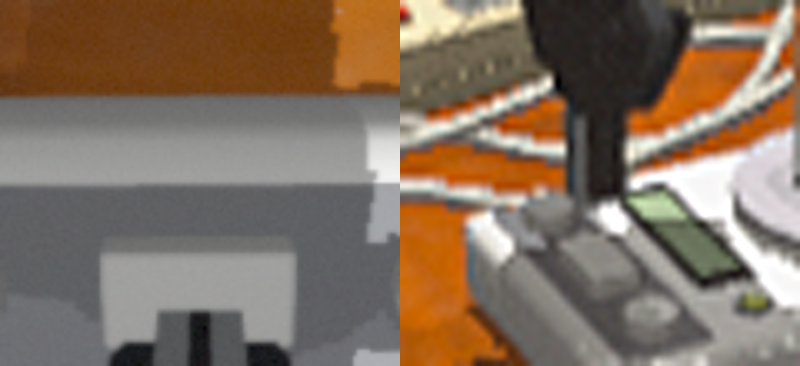

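The left key is up again and the tips are centred over the bar, which spans 100–297 in the crop with the tips at 200. Pressing now.

Call:
carry_out([
  [[0,0,0.2,0,0,0],[0,0,0.2,0,0,0],[0,0,0.1,0,0,0],[0,0,0.05,0,0,0],[0,0,0.05,0,0,0],[0,0,0,0,0,0],[0,0,0,0,0,0]],
])

```text
clock: 9.72
position: [0.4619, -0.0053, 0.0202]
ee_rot: [-0.053, 0.999, 0.0, -0.0]
ft_force: [-0.7, -0.2, 1.8]
grip_width: 0.003
grasp_force: 0.9
```

Call:
carry_out([
  [[0,0,0.03,0,0,0],[0,0,0,0,0,0],[0,0,0,0,0,0]],
])

```text
clock: 9.97
position: [0.4622, -0.0053, 0.0191]
ee_rot: [-0.053, 0.999, 0.0, 0.0]
ft_force: [-2.2, 0.3, 2.7]
grip_width: 0.001
grasp_force: 1.3
```

Call:
carry_out([
  [[0,0,0.03,0,0,0],[0,0,0,0,0,0],[0,0,0,0,0,0]],
])

```text
clock: 10.22
position: [0.4622, -0.0053, 0.0179]
ee_rot: [-0.053, 0.999, 0.0, 0.0]
ft_force: [-0.8, -0.5, 3.2]
grip_width: 0.005
grasp_force: 1.6
```

Call:
carry_out([
  [[0,0,0.02,0,0,0],[0,0,0,0,0,0],[0,0,0,0,0,0]],
])

```text
clock: 10.47
position: [0.4622, -0.0053, 0.0175]
ee_rot: [-0.053, 0.999, 0.0, 0.0]
ft_force: [-4.1, -0.5, 11.5]
grip_width: 0.001
grasp_force: 5.8
```

The bar key is on its stop at 11.5 N. Withdrawing.

Call:
carry_out([
  [[0,0,-0.3,0,0,0],[0,0,-0.6,0,0,0],[0,0,-0.8,0,0,0],[0,0,-0.8,0,0,0],[0,0,-0.8,0,0,0],[0,0,-0.5,0,0,0],[0,0,0,0,0,0],[0,0,0,0,0,0],[0,0,0,0,0,0],[0,0,0,0,0,0]],
])

```text
clock: 11.3
position: [0.4613, -0.0054, 0.1678]
ee_rot: [-0.053, 0.999, -0.0, -0.001]
ft_force: [0.8, 1.0, 0.1]
grip_width: 0.001
grasp_force: 0.0
```

Run:
```python
from h import *
import cv2
o=get_obs();print(o['clock'],o['position'],o['ft_force'])
cv2.imwrite('pics/side9.png',cv2.cvtColor(camera('side'),cv2.COLOR_RGB2BGR))
```

```text
11.3 [ 0.4612728  -0.00542363  0.16775428] [0.76916681 1.00473784 0.0683847 ]
```

View pics/side9.png

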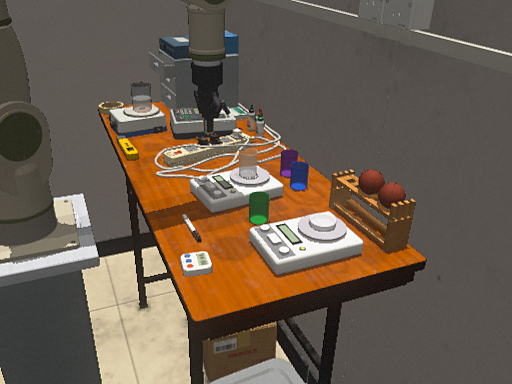

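The arm is clear, and the beaker (248,163), dish, pen and timer are where they started. Handing in.

```bash
python3 -c "
from workcell import *
print(hand_in())"
```

```text
the job is handed in; nothing more can be done
None
```

I pressed the left round key and then the bar key of the beaker's balance down to their stops (peak readings 20.5 N and 11.5 N), withdrew with nothing else visibly moved, and handed the job in at about 11 s; hand-in returned no verdict.

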